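# Clear a jammed stopper feed tube

## Robot

A 6-joint arm with a two-finger parallel gripper is mounted at the origin on the work surface. World frame = base frame: x ahead of the robot, y to its left, z up, the work surface at z = 0. Lengths are in mm, angles in rad, forces in N, time in s.
With the tool pointing down it reaches from about 275 to 750 mm from the base axis. Payload 10.2 kg.
Tool frame: the origin (TCP) lies midway between the tips of the shut fingers; the grasp point (between the pads) lies 19 mm behind it (ctrl.tcp_to_grasp is the z of the grasp point in the tool frame, in mm); z points along the fingers, y is the direction in which the jaws open and shut (so a half turn about z gives the same grasp; the last joint's range is limited). The gripper opens to 85 mm and grips with 20 to 120 N. Pads are 22 mm wide; open, the fingers measure 114 mm over their backs; the gripper's body (76 mm by 85 mm) begins 54 mm behind the grasp point. The pads swing forward as they close: fully open they stand 13 mm farther back than shut.
Start: joints at [1.106, 0.313, 1.498, -0, 1.331, -0.223], TCP at [125.724, 509.73, 231.294] pointing down, gripper open.
Joint ranges: [-2.94, 2.94], [-0.97, 2.17], [0.19, 2.56], [-1.23, 4.37], [0.02, 3.11], [-2.88, 2.88]. Speed limits (rad/s): [2.39, 2.39, 3.01, 3.14, 3.14, 3.14].

## Interface

Orientations are given as a unit quaternion [w, x, y, z].
In Python, from rig import sensors, capture, order, ctrl gives the robot as it stands. The module is installed in compiled form; this text tells all that it offers.
- The arm moves only by the tool play_rows, never from a script. Its argument "deltas" is a list of rows, each a list of 7 numbers: the shift along the world's x, y, z in units of 40 mm (1.0 is 40 mm), then the turn, a rotation vector about the world's x, y, z in units of 6 degrees (1.0 is 6 degrees), then the opening, from -1 (shut) to 1 (fully open). A call has 1 to 8 rows; each row shifts and turns the commanded pose from where the row before left it; what a row does not reach is not made up. A row lasts 1/12 s, in which the tool goes at most 41.7 mm and 7.16 degrees, less where a joint would pass 70% of its speed; a pose out of reach is approached as far as the arm can. A call is refused whole if a number of a shift passes 1 or a number of a turn 1, either way. A call with a gripper value outside its range is refused whole. The fingers move at their own pace and stop on an object; "squeeze" is the grip in N (left out, the last holds). Time passes only in rows, so rows that do not move let the fingers close. It gives the time, the measured TCP pose, the force and the opening at its end, in the units of the state.
- sensors.sense(): the state, without advancing time (a new reading comes with each control period).
- capture(name): name is "scene" or "top" or "wrist"; returns a dict with "pixels" (400x640x3 uint8, red, green, blue), "z_map" (400x640 float32, mm along the optical axis (not along the pixel's ray), 0 where there is no reading), "fx", "fy", "cx", "cy" (pixels), "k1" (the pictures are not rectified: a ray, as slopes to the right and down, at radius r is drawn at 1 + k1 r^2 times it, then the intrinsics apply), "eye" and "rotation" of the camera in the world; the wrist camera has in their place "tool_from_camera" (4x4, takes a point from camera to tool coordinates, whose origin is the TCP and whose axes are the flange's). Camera axes: x right, y down, z forward; pixel columns grow to the right and rows downward; lengths in mm; the calibration is good to about 2 mm. A picture is of the moment at which its call begins: read the wrist's pose just before it.
- order.finish_job(): hands the job in, once; it reports no verdict.
The state is a dict: "time_s": time; "joints": joint angles; "dq": joint speeds; "tau": joint torques, N m; "eef_pos": TCP position; "ee_rot": TCP orientation; "force": force on the tool from outside, world axes, zero at the start; "wrist_torque": the same for the moment, N m; "grip_width": opening from 0.0 (shut) to 1.0 (fully open).
Only numpy, scipy, OpenCV 4.12 (cv2) and the standard library are available. Lean on these libraries where they do the work, as an engineer would, in place of code of your own. Each camera call takes 0.05 s, during which the arm holds its last target. There are 200 camera calls.

## Task

Two rubber stoppers are wedged in the bottom of the clear feed tube. Tip the tube up by its side bar until it stands upright over its catch tray, then push the longer of the two rods down inside it from the top until both stoppers have dropped into the tray, and leave that rod fully home in the upright tube with its collar on the rim. Leave the shorter rod, the vials and the bottle where they stand.

Things in the scene. Friction and masses are not known exactly. Their poses are not given: they have to be found in the camera images.
- stand: Clearing stand, fixed: an open white catch tray, 120 x 120 mm and 35 mm high, walls and floor 4 mm thick, with a steel post 100 mm high just outside its -y side (at y = -67 mm) that carries the tube's pivot. Origin: under the tray's centre, on the table; z up. The pivot is 80 mm straight above it, its axis along the stand's y.
- tube (a joint): Angle of the clear plastic tube on its pivot, rad: 0 = lying level (as it starts) with its mouth towards the stand's -x, 1.571 = upright, mouth up, at a hard stop. Stiff hinge (friction about 0.2 N m) that stays where it is left. Upright, the tube's rim is 140 mm and its bottom end 60 mm above the table.
- tube_mouth (a point): Centre of the tube's open mouth, in the plane of the rim; moves with the tube. z points along the tube out of the mouth, y is the stand's y. The tube is 80 mm long, 30 mm outside and 24 mm inside diameter, open at both ends.
- tube_pivot (a point): Point where the tube's axis crosses its pivot axis, 80 mm above the table, 60 mm from the mouth and 20 mm from the bottom end; same axes as tube_mouth. Two sprung white cheeks near the bottom press on the stoppers from the tube's +y and -y sides; about 7 to 13 N on the rod pushes the stoppers out. Empty, the cheeks leave a 17 mm gap.
- tube_bar (a point): Grip point on the tube's side bar: round steel, 10 mm in diameter, along the stand's y, sticking out 54 mm from the tube's +y side, with a black end cap 15 mm wide. The point is 47 mm from the tube's axis and 45 mm from the pivot towards the mouth, so it moves on an arc of 45 mm radius about the pivot. Being round, the bar can turn between the fingers.
- rack: White plastic block fixed to the table, 60 mm (x) x 150 mm (y) x 50 mm high, with two holes 17 mm wide and 40 mm deep at y = +45 and -45 mm; one rod stands in each, either way round. Origin: centre of its underside.
- rod: The longer rod, about 90 g, standing loosely in the rack: steel shaft 14 mm in diameter and 95 mm long, then a steel collar 40 mm in diameter and 5 mm thick, then a grey round grip 22 mm in diameter and 40 mm tall. Origin: centre of its lower tip; z up along the rod (grip from 100 to 140 mm). In the rack its tip is 10 mm above the table.
- short_rod: The shorter rod, a bystander: the same but with a shaft only 45 mm long. Origin: centre of its lower tip.
- stopper_a: Dark rubber stopper, 12 g: flange 20 mm in diameter and 9 mm thick on a plug 13 mm in diameter and 5 mm long. Starts lowest in the tube, 4 mm from its bottom end. Origin: centre of the plug's end face; z along it towards the flange.
- stopper_b: Second, identical stopper, directly above stopper_a in the tube. It reaches up to 48 mm below the mouth.
- vial_1: Small capped glass vial standing on the table, 23 mm in diameter, 37 mm high; bystander. Origin: centre of its underside.
- vial_2: Another such vial; bystander.
- bottle: White plastic bottle, 60 mm in diameter, 130 mm high, standing on the table; bystander. Origin: centre of its underside.
Things that resemble listed ones, but are neither listed nor needed, are in the scene too. Leave any brown or red look-alike of the stand alone.

How it is judged (in metres and radians):
On the way, in this order (a step that is already met when the one before it is completed fails the run):
1. the tube has been tipped upright (over 1.45 rad) with both stoppers still wedged in it (value of joint tube above 1.45 rad and distance between each of stopper_a, stopper_b and tube_mouth below 0.082 m), for 0.2 s.
2. the longer rod's tip is inside the upright tube, 10 mm or more below the rim, with both stoppers still in the tube (all of step 1 and x of rod in the frame of tube_mouth between -0.012 and 0.012 m and y of rod in the frame of tube_mouth between -0.012 and 0.012 m and z of rod in the frame of tube_mouth below -0.01 m).
3. the rod has been pushed down through the tube (tip 75 mm or more below the rim) and both stoppers are in the tray (value of joint tube above 1.45 rad and x of rod in the frame of tube_mouth between -0.012 and 0.012 m and y of rod in the frame of tube_mouth between -0.012 and 0.012 m and z of rod in the frame of tube_mouth below -0.075 m and x of stopper_a in the frame of stand between -0.056 and 0.056 m and y of stopper_a in the frame of stand between -0.056 and 0.056 m and z of each of stopper_a, stopper_b in the frame of stand below 0.035 m and linear speed of each of stopper_a, stopper_b below 0.05 m/s and x of stopper_b in the frame of stand between -0.056 and 0.056 m and y of stopper_b in the frame of stand between -0.056 and 0.056 m), for 0.2 s.
At the end, for the whole second after the job is handed in: Both stoppers lie at rest inside the catch tray; the tube is upright (over 1.45 rad); the longer rod is at rest in the tube, its collar within 6 mm of the rim (value of joint tube above 1.45 rad and x of rod in the frame of tube_mouth between -0.012 and 0.012 m and y of rod in the frame of tube_mouth between -0.012 and 0.012 m and z of rod in the frame of tube_mouth below -0.089 m and linear speed of rod below 0.03 m/s and x of stopper_a in the frame of stand between -0.056 and 0.056 m and y of stopper_a in the frame of stand between -0.056 and 0.056 m and z of each of stopper_a, stopper_b in the frame of stand below 0.035 m and linear speed of each of stopper_a, stopper_b below 0.05 m/s and x of stopper_b in the frame of stand between -0.056 and 0.056 m and y of stopper_b in the frame of stand between -0.056 and 0.056 m); the robot touches nothing.
It fails at once if the shorter rod moved more than 30 mm or knocked over (distance of short_rod from where it was at the start of the episode above 0.03 m or angle between short_rod's own z axis and vertical above 0.5 rad).
It fails at once if a vial moved more than 30 mm or knocked over (distance of vial_1 from where it was at the start of the episode above 0.03 m or angle between vial_1's own z axis and vertical above 0.5 rad).
It fails at once if a vial moved more than 30 mm or knocked over (distance of vial_2 from where it was at the start of the episode above 0.03 m or angle between vial_2's own z axis and vertical above 0.5 rad).
It fails at once if the bottle moved more than 30 mm or knocked over (distance of bottle from where it was at the start of the episode above 0.03 m or angle between bottle's own z axis and vertical above 0.5 rad).
It also fails if it takes over 61 s, if anything falls off the work surface, if the arm or the gripper's body presses on something with over 40 N, if the wrist force passes 120 N, or if a joint passes its speed limit or range.

## Working session

There is one attempt and no reset: what is moved stays moved. The work goes in short steps, Python scripts to look and compute and a tool call to move; the robot and the scene stay as the last step left them, time stands still between calls to the robot, and variables do not carry over. Pictures are saved under pics/ and viewed, about 8 in all and at most 12, crops included, and the job is handed in when it is done.

Besides the shell and the picture viewer there is one more tool, called after ">>>" by a JSON object that holds its "api" and its "payload", one argument or row to a line. play_rows: Moves the arm, as the interface text tells. Its arguments: {"type":"object","properties":{"deltas":{"type":"array","items":{"type":"array","items":{"type":"number"}}},"squeeze":{"type":"number"}},"required":["deltas"]}

```bash
mkdir -p pics; cat > h.py <<'E'
import numpy as np, cv2
from rig import sensors, capture, order, ctrl
from scipy.spatial.transform import Rotation as R
def snap(name):
    s=sensors.sense(); c=capture(name)
    if name=="wrist":
        T=np.array(c["tool_from_camera"]); q=s["ee_rot"]
        Rt=R.from_quat([q[1],q[2],q[3],q[0]]).as_matrix()
        c["rotation"]=Rt@T[:3,:3]; c["eye"]=Rt@T[:3,3]+np.array(s["eef_pos"])
    return c
def save(c,fn,crop=None,scale=1):
    im=c["pixels"][:,:,::-1]
    if crop: u0,v0,u1,v1=crop; im=im[v0:v1,u0:u1]
    im=cv2.resize(im,None,fx=scale,fy=scale,interpolation=cv2.INTER_CUBIC); cv2.imwrite(fn,im)
def ray(c,u,v):
    K=np.array([[c["fx"],0,c["cx"]],[0,c["fy"],c["cy"]],[0,0,1.]])
    xd=(u-c["cx"])/c["fx"]; yd=(v-c["cy"])/c["fy"]; x,y=xd,yd
    for _ in range(20):
        f=1+c["k1"]*(x*x+y*y); x,y=xd/f,yd/f
    return np.array([x,y,1.])
def pt(c,u,v,z=None):
    "world point; by depth (median 3x3), or at world height z"
    d=np.array(c["rotation"])@ray(c,u,v); e=np.array(c["eye"])
    if z is None:
        p=c["z_map"][int(v)-1:int(v)+2,int(u)-1:int(u)+2]; p=p[p>0]
        return e+d*np.median(p) if len(p) else None
    return e+d*(z-e[2])/d[2]
def proj(c,P):
    p=np.array(c["rotation"]).T@(np.array(P)-np.array(c["eye"])); x,y=p[0]/p[2],p[1]/p[2]
    f=1+c["k1"]*(x*x+y*y); return c["cx"]+c["fx"]*x*f, c["cy"]+c["fy"]*y*f
def cloud(c):
    zz=c["z_map"]; v,u=np.nonzero(zz>0)
    x=(u-c["cx"])/c["fx"]; y=(v-c["cy"])/c["fy"]; xd,yd=x.copy(),y.copy()
    for _ in range(20):
        f=1+c["k1"]*(x*x+y*y); x,y=xd/f,yd/f
    P=np.stack([x,y,np.ones_like(x)],1)*zz[v,u][:,None]
    return P@np.array(c["rotation"]).T+np.array(c["eye"]),u,v
E
python3 - <<'E'
from h import *
import pickle
for n in("scene","top"):
    c=snap(n); save(c,f"pics/{n}0.png",scale=1.25); pickle.dump(c,open(n+"0.pkl","wb")); print(n,c["eye"],c["fx"],c["k1"])
print(sensors.sense(), ctrl.tcp_to_grasp)
E
```

```text
scene [1024.2196375  -124.7720359   746.33421047] 385.27297135995275 0.028970796568749763
top [ 381.60466734   68.20779543 1039.48952786] 361.3201645995278 -0.005779650590561674
{'time_s': 0.1, 'joints': array([ 1.10562122e+00,  3.13369750e-01,  1.49836965e+00, -4.16978484e-06,
        1.33101996e+00, -2.23359956e-01]), 'dq': array([ 0.00111955, -0.00280516, -0.00203952, -0.00137993,  0.00211038,
        0.00030662]), 'tau': array([ 4.24677593e-03, -4.12897861e+01, -2.60140371e+01, -6.51749588e-05,
        3.02186883e-03,  5.35603817e-05]), 'eef_pos': array([125.60181903, 509.50793022, 230.80152662]), 'ee_rot': array([-1.94980158e-04,  1.20612694e-01,  9.92699470e-01, -5.49808135e-04]), 'force': array([ 0.3289375 ,  0.11396859, -0.3196527 ]), 'wrist_torque': array([-0.0184894 ,  0.02371543, -0.0269726 ]), 'grip_width': 0.9992085790231227} -18.700000000000003
```

View pics/scene0.png

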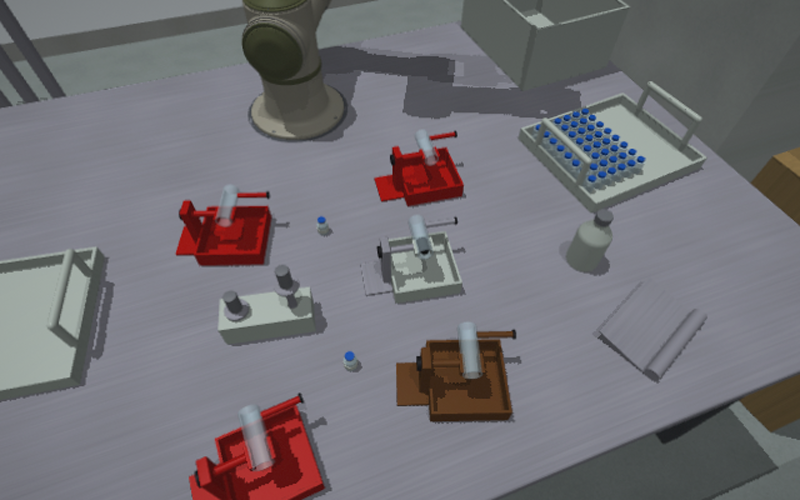

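View pics/top0.png

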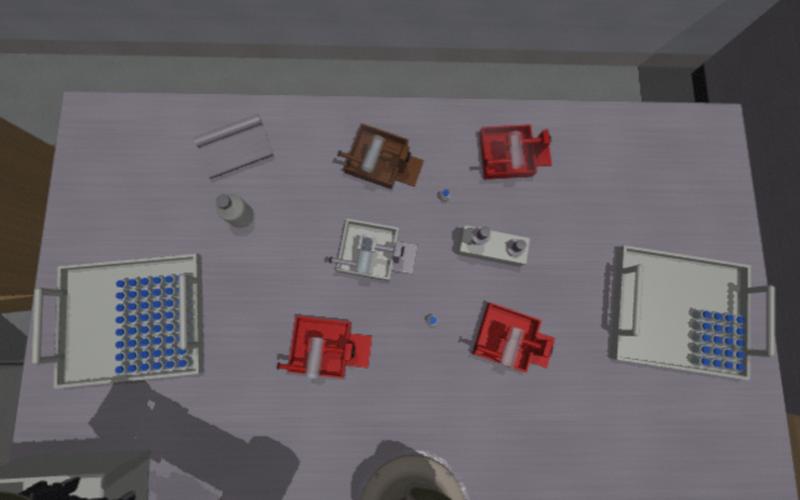

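```bash
python3 - <<'E'
from h import *
import pickle
t=pickle.load(open("top0.pkl","rb"));s=pickle.load(open("scene0.pkl","rb"))
for nm,(u,v) in dict(rodL=(479,233),rodR=(516,245),rackc=(497,250),v1=(445,194),v2=(432,320),bottle=(225,202)).items(): print("top",nm,pt(t,u/1.25,v/1.25))
for nm,(u,v) in dict(long=(282,270),short=(232,297),barend=(456,221)).items(): print("scene",nm,pt(s,u/1.25,v/1.25))
for n,c in(("top",t),("scene",s)):
    P,u,v=cloud(c)
    m=(abs(P[:,2]-50)<4)&(abs(P[:,0]-390)<100)&(abs(P[:,1]+80)<150)
    # rack top
    Q=P[m&(P[:,1]<-40)];print(n,len(Q)); 
    if len(Q): print(cv2.minAreaRect(Q[:,:2].astype(np.float32)),np.median(Q,0))
    # tray rim
    k=(P[:,2]>29)&(P[:,2]<39)&(abs(P[:,0]-380)<70)&(abs(P[:,1]-110)<75); Q=P[k]
    if len(Q): print("tray",cv2.minAreaRect(Q[:,:2].astype(np.float32)))
    k=(P[:,2]>60)&(P[:,2]<115)&(abs(P[:,0]-380)<90)&(abs(P[:,1]-110)<115); Q=P[k]
    print("tube",len(Q),Q.min(0),Q.max(0))
save(t,"pics/top1.png",(240,160,440,220),4)
save(s,"pics/scene1.png",(160,150,400,300),3.3)
E
```

```text
Traceback (most recent call last):
  File "h.py", line 23, in pt
    d=np.array(c["rotation"])@ray(c,u,v); e=np.array(c["eye"])
      ~~~~~~~~~~~~~~~~~~~~~~~^~~~~~~~~~~
ValueError: matmul: Input operand 1 has a mismatch in its core dimension 0, with gufunc signature (n?,k),(k,m?)->(n?,m?) (size 3 is different from 4)
```

```bash
sed -i 's/^def ray/def fixrot(c):\n    r=np.array(c["rotation"])\n    if r.size==4: c["rotation"]=R.from_quat(r,scalar_first=True).as_matrix()\n    return c\ndef ray/; s/^    return c$/    return fixrot(c)/' h.py; python3 - <<'E'
import re
s=open('h.py').read()
# fix recursion in fixrot itself
a,b=s.split("def fixrot(c):",1); b=b.replace("return fixrot(c)","return c",1)
open('h.py','w').write(a+"def fixrot(c):"+b)
E
cat > m.py <<'E'
from h import *
import pickle
t=fixrot(pickle.load(open("top0.pkl","rb")));s=fixrot(pickle.load(open("scene0.pkl","rb")))
for nm,(u,v) in dict(rodL=(479,233),rodR=(516,245),rackc=(497,250),v1=(445,194),v2=(432,320),bottle=(225,202)).items(): print("top",nm,pt(t,u/1.25,v/1.25))
for nm,(u,v) in dict(long=(282,270),short=(232,297),barend=(456,221)).items(): print("scene",nm,pt(s,u/1.25,v/1.25))
for n,c in(("top",t),("scene",s)):
    P,u,v=cloud(c)
    m=(abs(P[:,2]-50)<4)&(abs(P[:,0]-390)<100)&(abs(P[:,1]+80)<150)
    Q=P[m&(P[:,1]<-40)];print(n,len(Q)); 
    if len(Q): print(cv2.minAreaRect(Q[:,:2].astype(np.float32)),np.median(Q,0))
    k=(P[:,2]>29)&(P[:,2]<39)&(abs(P[:,0]-380)<70)&(abs(P[:,1]-110)<75); Q=P[k]
    if len(Q): print("tray",cv2.minAreaRect(Q[:,:2].astype(np.float32)))
    k=(P[:,2]>60)&(P[:,2]<115)&(abs(P[:,0]-380)<90)&(abs(P[:,1]-110)<115); Q=P[k]
    if len(Q): print("tube",len(Q),Q.min(0),Q.max(0))
save(t,"pics/top1.png",(240,160,440,240),4)
save(s,"pics/scene1.png",(160,150,400,300),3.3)
E
python3 m.py
```

```text
top rodL [ 572.34805071 -128.58590333  144.58598466]
top rodR [ 557.07139791 -218.22735126   96.81014778]
top rackc [ 553.70529893 -188.47663507   51.55217653]
top v1 [686.23542699 -75.49134732  38.64164933]
top v2 [398.82771021 -42.2750193   38.25007826]
top bottle [635.12620932 392.59587128 130.38804837]
scene long [ 576.77304616 -139.08094259  147.81839247]
scene short [ 562.23196472 -224.80321886   96.91864106]
scene barend [530.39111422 178.11284188  81.24108855]
top 0
tray ((361.6985778808594, 146.4575958251953), (95.0184555053711, 41.953094482421875), 21.77763557434082)
tube 564 [290.07298372 122.11605349  68.67633183] [361.8186966  223.4553721  104.41748946]
scene 0
tray ((372.93511962890625, 142.7339630126953), (93.8022232055664, 37.3509521484375), 34.38014221191406)
tube 567 [290.32268034 122.41061596  60.02283791] [366.52805452 224.25547534  98.75687032]
```

View pics/scene1.png

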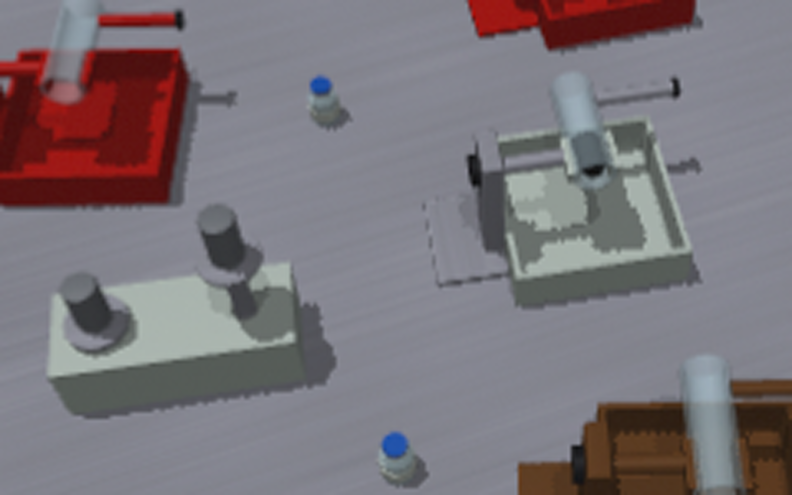

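View pics/top1.png

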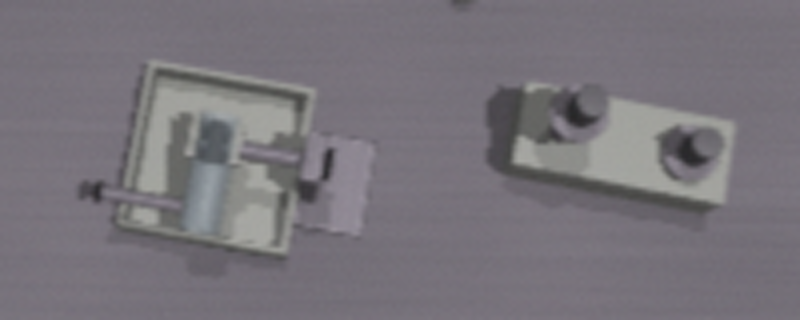

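>>> {"api": "play_rows", "payload": {
  "deltas": [
    [0.65,-0.7,0.3,0,0,-0.95,0.2],
    [0.65,-0.7,0.3,0,0,-0.95,0.2],
    [0.65,-0.7,0.3,0,0,-0.95,0.2],
    [0.65,-0.7,0.3,0,0,-0.95,0.2],
    [0.65,-0.7,0.3,0,0,-0.95,0.2],
    [0.65,-0.7,0.3,0,0,-0.95,0.2],
    [0.65,-0.7,0.3,0,0,-0.95,0.2],
    [0.65,-0.7,0.3,0,0,-0.95,0.2]
  ]
}}

```text
time_s: 0.77
eef_pos: [334.5, 284.1, 327.8]
ee_rot: [-0.0, 0.498, 0.867, -0.0]
force: [0.3, 0.4, -0.6]
grip_width: 0.6
```

```bash
python3 - <<'E'
from h import *
s=sensors.sense(); c=snap("wrist"); print(s["eef_pos"],s["ee_rot"],s["grip_width"]); print(np.round(c["tool_from_camera"],3),c["fx"],c["eye"],c["rotation"][:,2])
E
```

```text
[334.45079366 284.05814445 327.79185799] [-6.12561366e-05  4.97965652e-01  8.67196748e-01 -8.12575600e-05] 0.5996605363509405
[[ 1.00000e-03 -9.57000e-01 -2.92000e-01  7.33420e+01]
 [ 1.00000e+00  1.00000e-03 -0.00000e+00 -1.12100e+00]
 [ 0.00000e+00 -2.92000e-01  9.57000e-01 -1.41565e+02]
 [ 0.00000e+00  0.00000e+00  0.00000e+00  1.00000e+00]] 283.3314644784967 [296.54045332 346.84810518 469.35874213] [ 0.14676926 -0.25186191 -0.95656906]
```

>>> {"api": "play_rows", "payload": {
  "deltas": [
    [0.63,-0.7,-0.27,0,0,-0.84,0.2],
    [0.63,-0.7,-0.27,0,0,-0.84,0.2],
    [0.63,-0.7,-0.27,0,0,-0.84,0.2],
    [0.63,-0.7,-0.27,0,0,-0.84,0.2],
    [0.63,-0.7,-0.27,0,0,-0.84,0.2],
    [0.63,-0.7,-0.27,0,0,-0.84,0.2],
    [0.63,-0.7,-0.27,0,0,-0.84,0.2],
    [0.63,-0.7,-0.27,0,0,-0.84,0.2]
  ]
}}

```text
time_s: 1.48
eef_pos: [536.2, 60.1, 240.0]
ee_rot: [-0.0, 0.766, 0.643, -0.0]
force: [0.3, 0.5, 1.6]
grip_width: 0.595
```

>>> {"api": "play_rows", "payload": {
  "deltas": [
    [0,0,0,0,0,0,0.2],
    [0,0,0,0,0,0,0.2]
  ]
}}

```text
time_s: 1.65
eef_pos: [535.5, 60.6, 239.5]
ee_rot: [-0.001, 0.765, 0.644, -0.001]
force: [-0.6, 1.0, 0.4]
grip_width: 0.601
```

```bash
python3 - <<'E'
from h import *
import pickle
s=sensors.sense(); c=snap("wrist"); print(s["eef_pos"],s["ee_rot"],c["eye"]); save(c,"pics/w0.png",scale=1.25); pickle.dump(c,open("w0.pkl","wb"))
E
```

```text
[535.54199241  60.57226085 239.46421391] [-0.00103168  0.76544125  0.64350425 -0.00095508] [548.26449347 132.33368889 381.01866412]
```

View pics/w0.png

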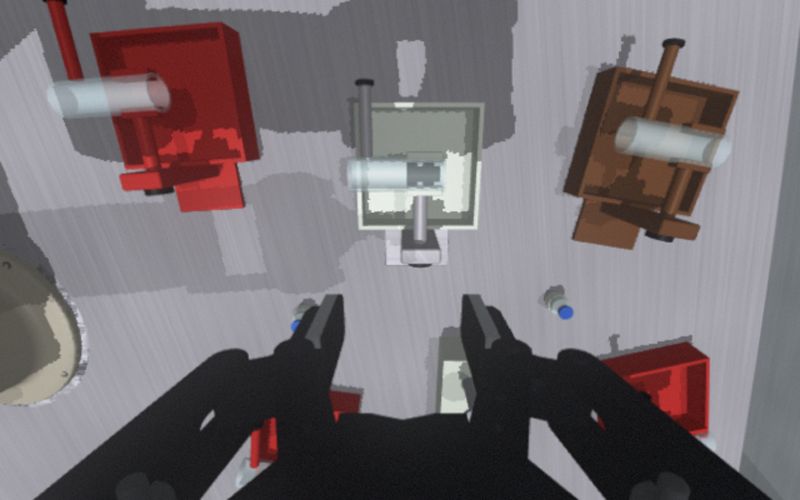

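```bash
python3 - <<'E'
from h import *
import pickle
from scipy.optimize import least_squares
c=pickle.load(open("w0.pkl","rb"))
P,u,v=cloud(c)
k=(P[:,2]>31)&(P[:,2]<39)&(abs(P[:,0]-540)<85)&(abs(P[:,1]-100)<90); Q=P[k]
print("tray",len(Q),np.median(Q[:,2]),cv2.minAreaRect(Q[:,:2].astype(np.float32)))
pts={ (-60,60,35):(361,103),(60,60,35):(485,103),(60,-60,35):(480,229),(-60,-60,35):(357,229)}
def f(p):
    Rz=R.from_euler('z',p[2]).as_matrix(); o=[]
    for a,b in pts.items():
        q=proj(c,Rz@np.array(a)+[p[0],p[1],0]); o+=[q[0]-b[0]/1.25,q[1]-b[1]/1.25]
    return o
r=least_squares(f,[540,95,-.16]); print(r.x,np.degrees(r.x[2]),np.round(r.fun,1))
Rz=R.from_euler('z',r.x[2]).as_matrix()
for n,a in dict(bar=(-45,47,80),cap=(-45,69,80),mouth=(-60,0,80),barstart=(-45,15,80),pivot=(0,0,80),pivotpost=(0,-67,80)).items():
    w=Rz@np.array(a)+[r.x[0],r.x[1],0]; print(n,np.round(w,1),np.round(np.array(proj(c,w))*1.25,1))
k=(P[:,2]>70)&(P[:,2]<95)&(abs(P[:,0]-495)<15)&(P[:,1]>125)&(P[:,1]<190); print(np.c_[P[k]][::12].round(0))
save(c,"pics/w0c.png",(260,50,410,230),3.3)
E
```

```text
tray 1316 33.800018023327084 ((556.6173095703125, 99.38876342773438), (120.33079528808594, 120.57575225830078), 80.2959976196289)
[ 5.59433435e+02  9.86614670e+01 -1.82360060e-01] -10.44846180532773 [-3.4 -0.9  2.4  0.3 -1.1  1.   2.3 -0. ]
bar [523.7 153.   80. ] [368.7 114.2]
cap [527.7 174.7  80. ] [368.3  84.6]
mouth [500.4 109.5  80. ] [351.8 173.4]
barstart [517.9 121.6  80. ] [369.4 155.2]
pivot [559.4  98.7  80. ] [423.3 174.1]
pivotpost [547.3  32.8  80. ] [421.2 250. ]
[]
```

View pics/w0c.png

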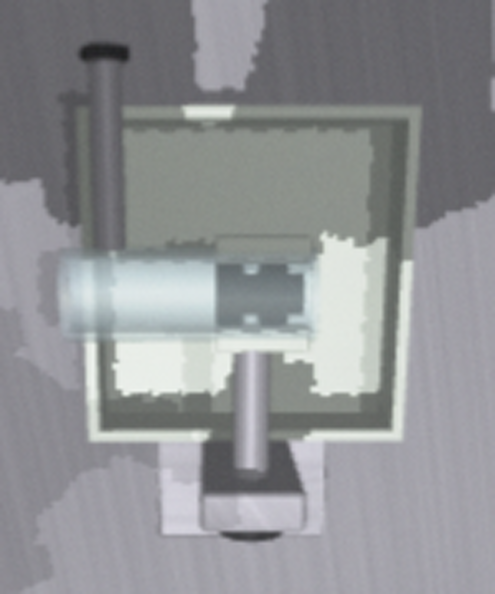

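```bash
python3 - <<'E'
from h import *
import pickle
from scipy.optimize import least_squares
c=pickle.load(open("w0.pkl","rb"))
pts={ (-60,60,35):(75,107),(60,60,35):(421,107),(60,-60,35):(402,440),(-60,-60,35):(90,440)}
def f(p):
    Rz=R.from_euler('z',p[2]).as_matrix(); o=[]
    for a,b in pts.items():
        q=proj(c,Rz@np.array(a)+[p[0],p[1],0]); o+=[q[0]-260-b[0]/3.3,q[1]-50-b[1]/3.3]
    return o
r=least_squares(f,[540,95,-.16]); print(r.x,np.degrees(r.x[2]),np.round(r.fun,1))
for X in (r.x,[556.6,99.4,np.radians(-9.7)]):
  Rz=R.from_euler('z',X[2]).as_matrix()
  for n,a in dict(bar=(-45,47,80),cap=(-45,69,80),mouth=(-60,0,80),pivot=(0,0,80),pivotpost=(0,-67,80)).items():
    w=Rz@np.array(a)+[X[0],X[1],0]; q=np.array(proj(c,w)); print(n,np.round(w,1),np.round((q-[260,50])*3.3,0))
P,u,v=cloud(c)
k=(P[:,2]>60)&(abs(P[:,0]-520)<25)&(P[:,1]>125)&(P[:,1]<190); print(P[k][::15].round(0).tolist())
t=fixrot(pickle.load(open("top0.pkl","rb")));P,u,v=cloud(t)
k=(abs(P[:,2]-50)<6)&(abs(P[:,0]-565)<90)&(abs(P[:,1]+175)<100); print("rack",cv2.minAreaRect(P[k][:,:2].astype(np.float32)))
for zz in (150,100):
  k=(abs(P[:,2]-zz)<6)&(abs(P[:,0]-565)<90)&(abs(P[:,1]+175)<100); print(zz,k.sum(),np.median(P[k],0),np.ptp(P[k],0))
E
```

```text
[ 5.57310945e+02  9.89774435e+01 -1.68414569e-01] -9.649444036955341 [ 0.1 -0.1  0.2 -0.5  0.1  0.2 -0.4  0.5]
bar [520.8 152.9  80. ] [106. 139.]
cap [524.5 174.5  80. ] [104.  61.]
mouth [498.2 109.   80. ] [ 64. 295.]
pivot [557.3  99.   80. ] [253. 295.]
pivotpost [546.1  32.9  80. ] [250. 495.]
bar [520.2 153.3  80. ] [104. 138.]
cap [523.9 175.   80. ] [102.  60.]
mouth [497.5 109.5  80. ] [ 62. 294.]
pivot [556.6  99.4  80. ] [250. 294.]
pivotpost [545.3  33.4  80. ] [248. 494.]
[[524.0, 179.0, 85.0], [518.0, 178.0, 84.0], [518.0, 178.0, 83.0], [518.0, 177.0, 83.0], [517.0, 176.0, 81.0], [521.0, 174.0, 83.0], [526.0, 173.0, 83.0], [520.0, 172.0, 83.0], [524.0, 170.0, 84.0], [527.0, 169.0, 80.0], [521.0, 168.0, 84.0], [526.0, 166.0, 84.0], [520.0, 165.0, 82.0], [525.0, 163.0, 82.0], [520.0, 162.0, 85.0], [524.0, 161.0, 83.0], [519.0, 160.0, 83.0], [524.0, 158.0, 83.0], [519.0, 157.0, 84.0], [523.0, 155.0, 83.0], [518.0, 154.0, 82.0], [523.0, 153.0, 82.0], [518.0, 151.0, 84.0], [522.0, 150.0, 83.0], [517.0, 149.0, 83.0], [522.0, 147.0, 82.0], [517.0, 146.0, 84.0], [521.0, 144.0, 83.0], [517.0, 143.0, 85.0], [522.0, 141.0, 80.0], [519.0, 140.0, 84.0], [517.0, 138.0, 84.0], [521.0, 136.0, 81.0], [516.0, 135.0, 84.0], [521.0, 133.0, 81.0], [516.0, 132.0, 84.0], [520.0, 130.0, 82.0], [515.0, 129.0, 84.0], [520.0, 128.0, 83.0], [515.0, 127.0, 85.0]]
rack ((567.4556884765625, -182.03768920898438), (150.6356658935547, 61.46989059448242), 79.2320785522461)
150 61 [ 574.7465409  -137.61141961  150.69414441] [20.25491173 20.22519783  9.03138214]
100 56 [ 558.5655186  -225.58530169  100.87299065] [ 19.01293769 103.62170788  10.52741914]
```

>>> {"api": "play_rows", "payload": {
  "deltas": [
    [-0.12,0.77,-0.3,0,0,0,0.2],
    [-0.12,0.77,-0.3,0,0,0,0.2],
    [-0.13,0.77,-0.3,0,0,0,0.2],
    [0,0,-0.8,0,0,0,0.2],
    [0,0,-0.8,0,0,0,0.2],
    [0,0,-0.8,0,0,0,0.2],
    [0,0,-0.6,0,0,0,0.2],
    [0,0,0,0,0,0,0.2]
  ]
}}

```text
time_s: 2.37
eef_pos: [517.4, 155.1, 81.3]
ee_rot: [-0.002, 0.764, 0.645, -0.003]
force: [-1.3, -1.2, -0.2]
grip_width: 0.6
```

```bash
python3 - <<'E'
from h import *
s=sensors.sense(); c=snap("wrist"); print(s["eef_pos"],s["force"]); save(c,"pics/w1.png",(180,0,460,400),1.5)
E
```

```text
[517.42177713 155.09066748  81.32412938] [-1.28158035 -1.19780524 -0.24164676]
```

View pics/w1.png

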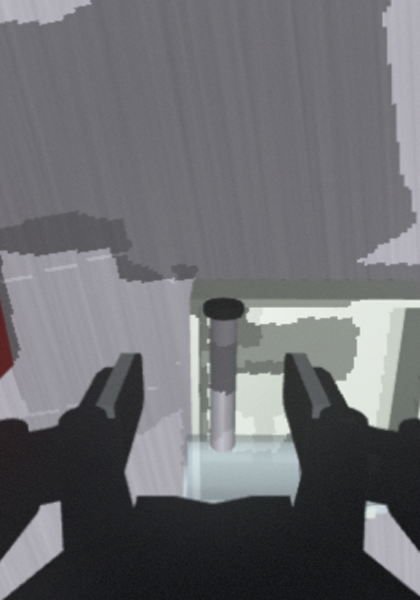

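>>> {"api": "play_rows", "payload": {
  "deltas": [
    [0.08,-0.05,-0.5,0,0,0,0.2],
    [0,0,0,0,0,0,-1],
    [0,0,0,0,0,0,-1],
    [0,0,0,0,0,0,-1],
    [0,0,0,0,0,0,-1],
    [0,0,0,0,0,0,-1],
    [0,0,0,0,0,0,-1],
    [0,0,0,0,0,0,-1]
  ],
  "squeeze": 30
}}

```text
time_s: 3.08
eef_pos: [521.1, 153.1, 66.5]
ee_rot: [-0.002, 0.765, 0.645, -0.002]
force: [-16.4, 3.3, 13.4]
grip_width: 0.098
```

>>> {"api": "play_rows", "payload": {
  "deltas": [
    [0.04,-0.006,0.29,0,0,0,-1],
    [0.11,-0.02,0.27,0,0,0,-1],
    [0.176,-0.03,0.23,0,0,0,-1],
    [0.23,-0.04,0.18,0,0,0,-1],
    [0.267,-0.045,0.11,0,0,0,-1],
    [0.287,-0.05,0.04,0,0,0,-1],
    [0.1,-0.015,0,0,0,0,-1],
    [0,0,0,0,0,0,-1]
  ]
}}

```text
time_s: 3.75
eef_pos: [566.1, 145.9, 112.9]
ee_rot: [-0.006, 0.764, 0.645, -0.005]
force: [-43.1, 4.5, 35.3]
grip_width: 0.099
```

>>> {"api": "play_rows", "payload": {
  "deltas": [
    [0,0,0,0,0,0,-1],
    [0,0,0,0,0,0,-1]
  ]
}}

```text
time_s: 3.92
eef_pos: [566.1, 145.9, 112.9]
ee_rot: [-0.005, 0.764, 0.645, -0.005]
force: [-40.3, 3.8, 33.5]
grip_width: 0.099
```

>>> {"api": "play_rows", "payload": {
  "deltas": [
    [-0.06,0.01,0.12,0,0,0,-1],
    [0,0,0,0,0,0,-1],
    [0,0,0,0,0,0,-0.2],
    [0,0,0,0,0,0,-0.2],
    [0,0,0,0,0,0,-0.2],
    [0,0,0,0,0,0,-0.2]
  ]
}}

```text
time_s: 4.42
eef_pos: [570.3, 144.3, 115.5]
ee_rot: [0.001, 0.765, 0.644, 0.001]
force: [0.8, -1.1, -0.3]
grip_width: 0.402
```

```bash
python3 - <<'E'
from h import *
s=sensors.sense(); c=snap("scene"); print(s["eef_pos"],s["force"],s["grip_width"]); save(c,"pics/s2.png",(160,130,420,300),3)
E
```

```text
[570.25306244 144.27276076 115.49359547] [ 0.75563474 -1.08365341 -0.34022214] 0.4018104868488956
```

View pics/s2.png

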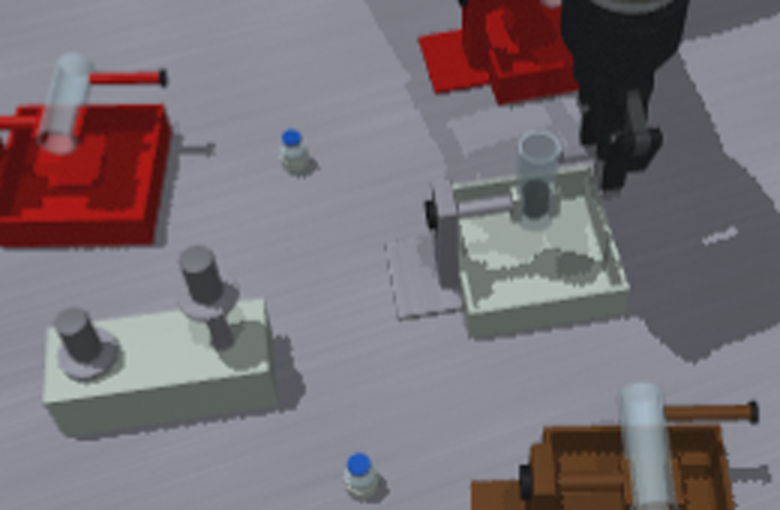

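>>> {"api": "play_rows", "payload": {
  "deltas": [
    [0,0,0.9,0,0,0,0],
    [0,0,0.9,0,0,0,0],
    [0,0,0.9,0,0,0,0],
    [0,0,0.9,0,0,0,0],
    [0.02,-0.9,0,0,0,0,0],
    [0.02,-0.9,0,0,0,0,0],
    [0.02,-0.9,0,0,0,0,0],
    [0.02,-0.9,0,0,0,0,0]
  ]
}}

```text
time_s: 5.13
eef_pos: [572.8, -1.2, 259.0]
ee_rot: [0.0, 0.765, 0.644, 0.0]
force: [0.6, -0.1, -0.5]
grip_width: 0.498
```

>>> {"api": "play_rows", "payload": {
  "deltas": [
    [0.02,-0.9,0,0,0,0,0],
    [0.02,-0.9,0,0,0,0,0],
    [0.02,-0.9,0,0,0,0,0],
    [0.02,-0.9,0,0,0,0,0],
    [0.02,-0.9,0,0,0,0,0],
    [0,0,0,0,0,0,0],
    [0,0,0,0,0,0,0]
  ]
}}

```text
time_s: 5.72
eef_pos: [576.7, -181.4, 258.3]
ee_rot: [-0.0, 0.766, 0.643, 0.0]
force: [1.0, 0.7, -0.4]
grip_width: 0.501
```

```bash
cat > rodm.py <<'E'
from h import *
s=sensors.sense(); c=snap("wrist"); print(s["eef_pos"],s["ee_rot"])
P,u,v=cloud(c)
N=(abs(P[:,0]-575)<25)&(abs(P[:,1]+137)<25)
for a,b in((146,154),(112,143),(105,112)):
    k=N&(P[:,2]>a)&(P[:,2]<b); Q=P[k]
    if len(Q)>5: print((a,b),len(Q),Q.mean(0).round(1),Q.min(0).round(1),Q.max(0).round(1),cv2.minEnclosingCircle(Q[:,:2].astype(np.float32)), u[k].mean(),v[k].mean())
k=(abs(P[:,2]-50)<4)&(abs(P[:,0]-565)<90)&(abs(P[:,1]+175)<100); print("rack",cv2.minAreaRect(P[k][:,:2].astype(np.float32)))
save(c,"pics/w2.png",(220,40,420,240),3)
E
python3 rodm.py
```

```text
[ 576.70927191 -181.4076914   258.33816428] [-4.47920453e-05  7.65714115e-01  6.43181073e-01  6.85628602e-06]
(146, 154) 459 [ 574.7 -141.6  148.8] [ 564.  -152.2  146. ] [ 585.2 -131.2  151.1] ((574.55322265625, -141.79055786132812), 10.841242790222168) 312.0305010893246 148.3856209150327
(112, 143) 63 [ 577.9 -133.9  127.8] [ 566.4 -143.8  112.4] [ 585.3 -131.   142.8] ((575.8641967773438, -139.20875549316406), 10.50485610961914) 314.6031746031746 136.79365079365078
(105, 112) 655 [ 575.9 -138.4  108.9] [ 555.1 -161.5  105. ] [ 594.1 -122.3  111.6] ((574.5220336914062, -141.86671447753906), 19.815587997436523) 313.8702290076336 139.66259541984732
rack ((565.92724609375, -186.16156005859375), (150.33409118652344, 60.217872619628906), 79.14875793457031)
```

View pics/w2.png

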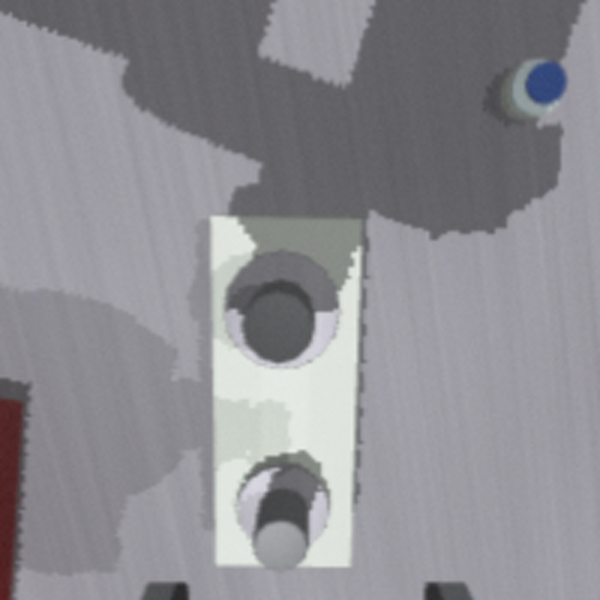

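```bash
python3 - <<'E'
from h import *
import pickle
for n in("top0","scene0"):
    c=fixrot(pickle.load(open(n+".pkl","rb")));P,u,v=cloud(c)
    k=(P[:,2]>30)&(P[:,2]<39)&(abs(P[:,0]-557)<80)&(abs(P[:,1]-99)<75); print(n,"tray",k.sum(),cv2.minAreaRect(P[k][:,:2].astype(np.float32)))
    k=(abs(P[:,2]-50)<5)&(abs(P[:,0]-565)<90)&(abs(P[:,1]+175)<100); print("rack",cv2.minAreaRect(P[k][:,:2].astype(np.float32)))
    N=(abs(P[:,0]-575)<35)&(abs(P[:,1]+139)<35)
    k=N&(P[:,2]>143)&(P[:,2]<155); print("rodtop",cv2.minEnclosingCircle(P[k][:,:2].astype(np.float32)))
E
```

```text
top0 tray 246 ((556.796630859375, 95.24950408935547), (130.60752868652344, 120.21427917480469), 80.3734130859375)
rack ((567.449951171875, -182.0679931640625), (150.573974609375, 61.46989059448242), 79.2320785522461)
rodtop ((575.444580078125, -137.8129425048828), 10.804448127746582)
scene0 tray 305 ((557.96337890625, 94.0497817993164), (134.21493530273438, 122.12429809570312), 79.86100769042969)
rack ((567.6587524414062, -184.9340057373047), (151.25082397460938, 62.712100982666016), 79.10899353027344)
rodtop ((577.4547119140625, -139.55381774902344), 11.02492904663086)
```

>>> {"api": "play_rows", "payload": {
  "deltas": [
    [-0.02,0.52,0,0,0,0,0.2],
    [-0.02,0.52,0,0,0,0,0.2],
    [0,0,-0.7,0,0,0,0.2],
    [0,0,-0.8,0,0,0,0.2],
    [0,0,-0.8,0,0,0,0.2],
    [0,0,-0.8,0,0,0,0.2],
    [0,0,-0.43,0,0,0,0.2],
    [0,0,0,0,0,0,0.2]
  ]
}}

```text
time_s: 6.43
eef_pos: [573.7, -135.9, 113.8]
ee_rot: [-0.003, 0.764, 0.645, -0.001]
force: [-0.3, 0.1, 0.2]
grip_width: 0.6
```

>>> {"api": "play_rows", "payload": {
  "deltas": [
    [0,0,0,0,0,0,-1],
    [0,0,0,0,0,0,-1],
    [0,0,0,0,0,0,-1],
    [0,0,0,0,0,0,-1],
    [0,0,0,0,0,0,-1],
    [0,0,0,0,0,0,-1],
    [0,0,0,0,0,0,-1]
  ],
  "squeeze": 60
}}

```text
time_s: 7.02
eef_pos: [576.2, -138.3, 119.5]
ee_rot: [0.002, 0.765, 0.644, 0.001]
force: [-0.2, 0.5, 7.5]
grip_width: 0.239
```

>>> {"api": "play_rows", "payload": {
  "deltas": [
    [0,0,0.5,0,0,0,-1],
    [0,0,0.9,0,0,0,-1],
    [0,0,0.9,0,0,0,-1],
    [0,0,0.9,0,0,0,-1],
    [0,0,0.7,0,0,0,-1],
    [-0.066,0.8,0,0,0,0,-1],
    [-0.066,0.8,0,0,0,0,-1],
    [-0.066,0.8,0,0,0,0,-1]
  ]
}}

```text
time_s: 7.68
eef_pos: [567.2, -41.2, 274.4]
ee_rot: [0.001, 0.765, 0.644, 0.001]
force: [0.1, -0.3, -1.7]
grip_width: 0.235
```

>>> {"api": "play_rows", "payload": {
  "deltas": [
    [-0.066,0.9,0,0,0,0,-1],
    [-0.066,0.9,0,0,0,0,-1],
    [-0.066,0.9,0,0,0,0,-1],
    [-0.066,0.9,0,0,0,0,-1],
    [0,0,0,0,0,0,-1],
    [0,0,0,0,0,0,-1],
    [0,0,0,0,0,0,-1]
  ]
}}

```text
time_s: 8.27
eef_pos: [556.9, 101.6, 273.8]
ee_rot: [0.0, 0.765, 0.644, 0.0]
force: [-0.3, -1.1, -0.8]
grip_width: 0.24
```

```bash
python3 - <<'E'
from h import *
import pickle
s=sensors.sense(); print(s["eef_pos"],s["ee_rot"],s["force"]); 
c=snap("scene"); pickle.dump(c,open("s3.pkl","wb")); w=snap("wrist"); pickle.dump(w,open("w3.pkl","wb"))
a=cv2.resize(c["pixels"][90:240,290:390],None,fx=4,fy=4,interpolation=cv2.INTER_CUBIC); b=cv2.resize(w["pixels"][50:350,220:420],(400,600),interpolation=cv2.INTER_CUBIC)
cv2.imwrite("pics/s3.png",np.hstack([a,b])[:,:,::-1])
E
```

```text
[556.87736354 101.55012574 273.78947781] [3.84473550e-04 7.64736320e-01 6.44343221e-01 1.64098275e-04] [-0.27705379 -1.12972102 -0.77997396]
```

View pics/s3.png

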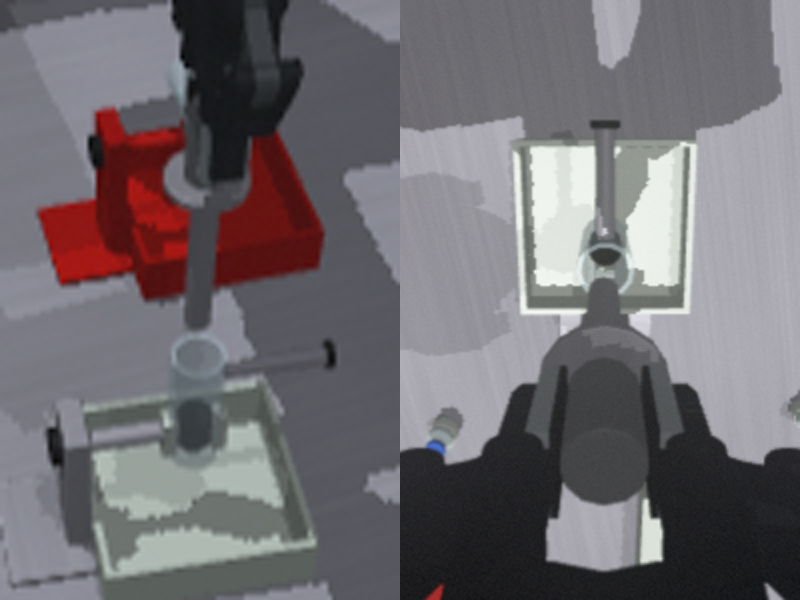

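```bash
python3 - <<'E'
from h import *
import pickle
s=fixrot(pickle.load(open("s3.pkl","rb"))); w=pickle.load(open("w3.pkl","rb"))
S=lambda x,y,z:pt(s,290+x/4,90+y/4,z).round(1); W=lambda x,y,z:pt(w,220+(x-400)/2,50+y/2,z).round(1)
print("scene rim",S(199,356,140),"tip lower edge",S(197,328,164.3),"-> shift to centre"); 
print("scene predicted rim px",[(4*(np.array(proj(s,p))-[290,90])).round(1) for p in([557.2,99,140],[557,99,164.3],[564,99,164.3])])
print("wrist rim",W(606,269,140),"griptop c",W(603,466,304.3),"collar top",W(603,390,264.3),"tip left/right",W(589,285,164.3),W(620,285,164.3))
print("wrist pred tip for rod at y 98/100/102",[(2*(np.array(proj(w,[557,y,164.3]))-[220,50])+[400,0]).round(1) for y in (98,100,102)])
P,u,v=cloud(w)
for a,b in((299,308),(262,267)):
    k=(abs(P[:,0]-557)<24)&(abs(P[:,1]-100)<24)&(P[:,2]>a)&(P[:,2]<b); Q=P[k]
    if len(Q)>5: print(a,len(Q),Q.min(0),Q.max(0),cv2.minEnclosingCircle(Q[:,:2].astype(np.float32)))
P,u,v=cloud(s); k=(abs(P[:,0]-560)<14)&(abs(P[:,1]-100)<14)&(P[:,2]>168)&(P[:,2]<255);Q=P[k]
for lo in range(170,255,20):
    q=Q[(Q[:,2]>lo)&(Q[:,2]<lo+20)]; print(lo,len(q),q.mean(0).round(1) if len(q) else'')
E
```

```text
scene rim [561.5 100.6 140. ] tip lower edge [562.8  97.7 164.3] -> shift to centre
scene predicted rim px [array([192.9, 350.9]), array([195. , 319.2]), array([200.4, 329.1])]
wrist rim [558.  100.3 140. ] griptop c [556.2  98.2 304.3] collar top [555.9  96.9 264.3] tip left/right [549.9 100.5 164.3] [564.   98.  164.3]
wrist pred tip for rod at y 98/100/102 [array([605. , 287.6]), array([604.3, 283.5]), array([603.5, 279.4])]
299 2154 [533.93197294  86.10096629 299.00467882] [580.98427769 113.82233748 307.9531151 ] ((557.4581298828125, 105.87071228027344), 23.891035079956055)
262 919 [538.8944694   97.13717423 262.00064982] [575.44148835 116.82627443 266.99591633] ((557.16796875, 104.22337341308594), 18.5264892578125)
170 44 [561.9  96.5 180.4]
190 50 [562.1  97.  199.8]
210 52 [561.7  96.6 219.8]
230 40 [561.7  96.8 236.2]
250 0
```

>>> {"api": "play_rows", "payload": {
  "deltas": [
    [0.05,0.025,0,0,0,0,-1],
    [0,0,-0.25,0,0,0,-1],
    [0,0,-0.25,0,0,0,-1],
    [0,0,-0.25,0,0,0,-1],
    [0,0,-0.25,0,0,0,-1],
    [0,0,0,0,0,0,-1],
    [0,0,0,0,0,0,-1]
  ],
  "squeeze": 80
}}

```text
time_s: 8.95
eef_pos: [558.6, 102.9, 232.6]
ee_rot: [-0.0, 0.765, 0.644, -0.001]
force: [0.3, -0.4, -0.5]
grip_width: 0.235
```

>>> {"api": "play_rows", "payload": {
  "deltas": [
    [0,0,-0.25,0,0,0,-1],
    [0,0,-0.25,0,0,0,-1],
    [0,0,0,0,0,0,-1],
    [0,0,0,0,0,0,-1]
  ]
}}

```text
time_s: 9.28
eef_pos: [558.6, 102.9, 212.6]
ee_rot: [-0.0, 0.765, 0.644, -0.001]
force: [0.4, 0.8, -0.9]
grip_width: 0.236
```

```bash
python3 - <<'E'
from h import *
s=sensors.sense(); print(s["eef_pos"],s["force"]); c=snap("scene"); w=snap("wrist")
a=cv2.resize(c["pixels"][100:250,290:390],None,fx=4,fy=4,interpolation=cv2.INTER_CUBIC); b=cv2.resize(w["pixels"][50:350,220:420],(400,600),interpolation=cv2.INTER_CUBIC)
cv2.imwrite("pics/s4.png",np.hstack([a,b])[:,:,::-1])
E
```

```text
[558.56620777 102.90290777 212.60065405] [ 0.41485082  0.7742745  -0.89655988]
```

View pics/s4.png

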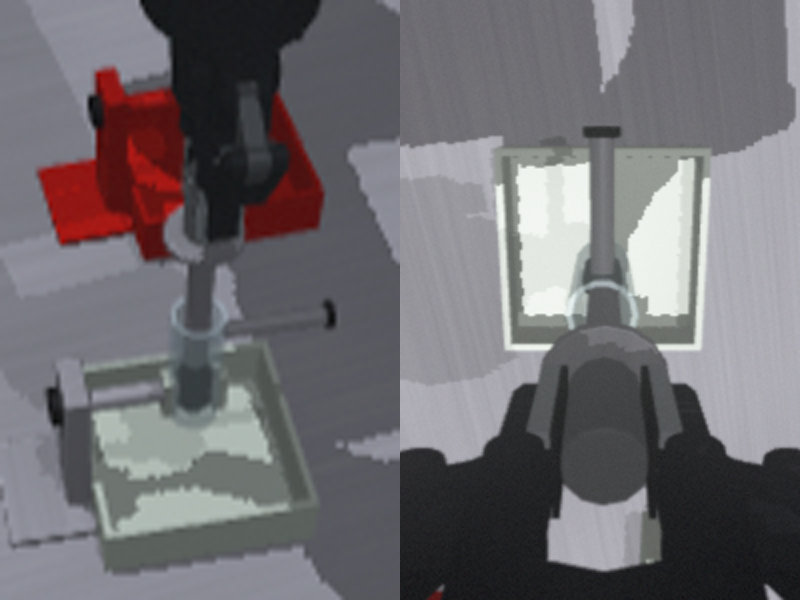

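>>> {"api": "play_rows", "payload": {
  "deltas": [
    [0,0,-0.18,0,0,0,-1],
    [0,0,-0.18,0,0,0,-1],
    [0,0,-0.18,0,0,0,-1],
    [0,0,-0.18,0,0,0,-1],
    [0,0,-0.18,0,0,0,-1],
    [0,0,-0.18,0,0,0,-1],
    [0,0,-0.18,0,0,0,-1],
    [0,0,0,0,0,0,-1]
  ]
}}

```text
time_s: 10.05
eef_pos: [557.9, 102.9, 160.8]
ee_rot: [-0.001, 0.765, 0.644, -0.001]
force: [-0.6, 0.7, -1.3]
grip_width: 0.234
```

>>> {"api": "play_rows", "payload": {
  "deltas": [
    [0,0,-0.1,0,0,0,-1],
    [0,0,-0.08,0,0,0,-1],
    [0,0,0,0,0,0,-1],
    [0,0,0,0,0,0,-1],
    [0,0,0,0,0,0,-1]
  ]
}}

```text
time_s: 10.47
eef_pos: [558.9, 102.9, 155.9]
ee_rot: [0.0, 0.765, 0.644, 0.0]
force: [0.7, 0.7, -0.9]
grip_width: 0.236
```

>>> {"api": "play_rows", "payload": {
  "deltas": [
    [0,0,-0.06,0,0,0,-1],
    [0,0,0,0,0,0,-1],
    [0,0,0,0,0,0,-1]
  ]
}}

```text
time_s: 10.72
eef_pos: [559.3, 102.9, 154.6]
ee_rot: [0.001, 0.765, 0.644, 0.001]
force: [-2.5, 0.1, 5.9]
grip_width: 0.229
```

Collar contact at the predicted height (5.9 N). Release gently and retreat upward.

>>> {"api": "play_rows", "payload": {
  "deltas": [
    [0,0,0,0,0,0,-0.2],
    [0,0,0,0,0,0,0],
    [0,0,0,0,0,0,0.2],
    [0,0,0,0,0,0,0.2],
    [0,0,0,0,0,0,0.2],
    [0,0,0,0,0,0,0.2]
  ]
}}

```text
time_s: 11.22
eef_pos: [558.8, 102.9, 153.2]
ee_rot: [-0.0, 0.765, 0.644, -0.0]
force: [-0.2, -0.3, 0.1]
grip_width: 0.602
```

>>> {"api": "play_rows", "payload": {
  "deltas": [
    [0,0,0.3,0,0,0,0.2],
    [0,0,0.6,0,0,0,0.2],
    [0,0,0.9,0,0,0,0.2],
    [0,0,0.9,0,0,0,0.2],
    [0,-0.7,0.5,0,0,0,0.2],
    [0,-0.7,0,0,0,0,0.2],
    [0,0,0,0,0,0,0.2],
    [0,0,0,0,0,0,0.2]
  ]
}}

```text
time_s: 11.88
eef_pos: [558.8, 46.0, 281.2]
ee_rot: [-0.0, 0.765, 0.644, -0.0]
force: [0.6, 0.5, -0.8]
grip_width: 0.601
```

```bash
python3 - <<'E'
from h import *
s=sensors.sense(); print(s["eef_pos"],s["force"]); c=snap("scene"); w=snap("wrist")
a=cv2.resize(c["pixels"][100:250,290:390],None,fx=4,fy=4,interpolation=cv2.INTER_CUBIC); b=cv2.resize(w["pixels"][50:350,220:420],(400,600),interpolation=cv2.INTER_CUBIC)
cv2.imwrite("pics/s5.png",np.hstack([a,b])[:,:,::-1])
P,u,v=cloud(w); N=(abs(P[:,0]-557)<25)&(abs(P[:,1]-100)<25)
for lo,hi in((178,195),(138,152)):
    q=P[N&(P[:,2]>lo)&(P[:,2]<hi)]; print(len(q),np.median(q,0).round(1),cv2.minEnclosingCircle(q[:,:2].astype(np.float32)))
# stopper candidates on the tray floor: dark low points
px=w["pixels"][v,u].mean(1); k=(abs(P[:,0]-557)<50)&(abs(P[:,1]-99)<50)&(P[:,2]>7)&(P[:,2]<33); print(k.sum(),P[k&(px<90)].mean(0) if (k&(px<90)).any() else '')
E
```

```text
[558.81653299  46.02225844 281.16460306] [ 0.55996031  0.5465758  -0.82146662]
532 [558.2  99.2 183.8] ((558.1163940429688, 98.92261505126953), 10.880623817443848)
775 [561.  103.7 143.9] ((557.9972534179688, 98.94001007080078), 19.878211975097656)
211 [571.60908622 122.72770873  20.20276686]
```

View pics/s5.png

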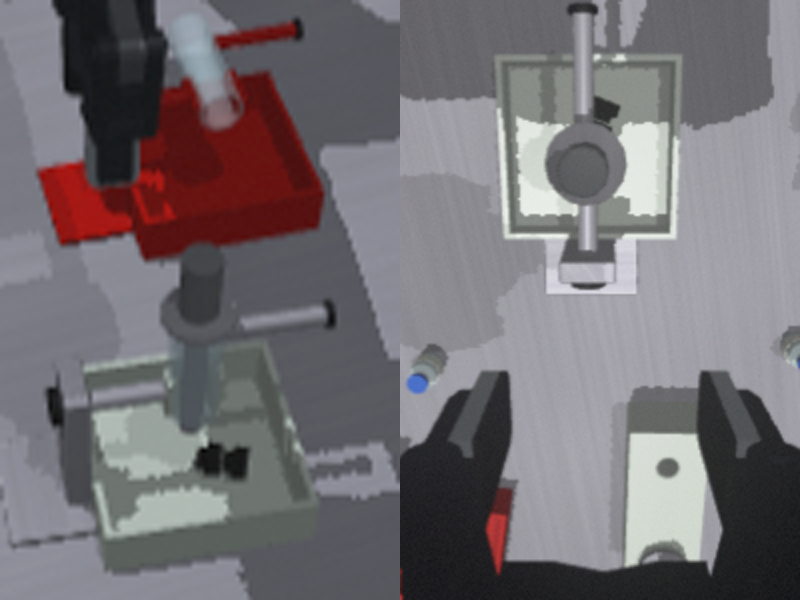

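Both stoppers lie in the tray at scene-crop pixels (209,459) and (236,462). The rod stands in the tube with its collar on the rim: collar top about 144 mm, grip top about 184 mm, both centred at (558, 99).

```bash
python3 -c "
from rig import order; print(order.finish_job())"
```

```text
the job is handed in; nothing more can be done
None
```

The job is done and handed in at about 12 s of the 61 s allowed; the system gave no verdict.

I tipped the tube upright by its side bar to the stop. I then took the longer rod from the rack, pushed it down through the tube until the collar touched the rim (about 6 N), released it and moved the arm clear.

**Final checks:**
- **Stoppers:** the last picture shows both lying in the catch tray. I confirmed this by eye and did not measure their speeds.
- **Rod:** its grip and collar are both centred at about (558, 99) mm, within about 1 mm of the measured tube axis (557, 99). The collar top measured 144 mm and the grip top 184 mm, against 145 and 185 mm expected with the collar on the rim.
- **Tube:** it looks upright in the last picture; I have no direct angle reading.
- **Robot:** the gripper is open and clear, with only sensor-noise forces.
- **Bystanders:** I did not touch the shorter rod, vials or bottle. I did not measure their positions again at the end.

**Disagreement:** the cameras differed by up to about 4 mm on the position of the rack and rod. I took values between them and checked the fit by picture before pushing. The rod went in without any contact force.

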